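Hang a check weight from the hanger on a spring balance

ROBOT

A 6-joint arm with a two-finger parallel gripper is mounted at the origin on a cart in front of the work surface, level with it; the furniture and walls round the work are solid. World frame = base frame: x ahead of the robot, y to its left, z up, the work surface at z = 0. Lengths are in m, angles in degrees, forces in N, time in s.
With the tool pointing down it reaches from about 0.375 to 0.9 m from the base axis. Payload 3.1 kg.
Tool frame: the origin (TCP) lies at the very end of the fingers, on their centre line; the grasp point (between the pads) lies behind it (bot.grip_depth is the z of the grasp point in the tool frame, in m); z points along the fingers, y is the direction in which the jaws open and shut (so a half turn about z gives the same grasp; the last joint's range is limited). The gripper opens to 87 mm and grips with 3 to 60 N. Pads are 19 mm wide; open, the fingers measure 117 mm over their backs; the gripper's body (75 mm by 190 mm) begins 51 mm behind the grasp point.
Start: joints at [-78.868, 30.224, 82.088, -0, 67.689, -10.227], TCP at [0.228, -0.582, 0.223] pointing down, gripper open.
Joint ranges: [-176.69, 176.69], [-43.24, 126.21], [12.49, 139.97], [-82, 262], [0, 151.66], [-163.58, 163.58]. Speed limits (degrees/s): [159.86, 159.86, 180, 180, 180, 180].

INTERFACE

Orientations are given as a 3x3 rotation matrix whose columns are the frame's x, y, z axes.
In Python, from rig import bot, vision gives the robot as it stands. The module is installed in compiled form; this text tells all that it offers.
- The arm moves only by the shell command python3 -m jog 'ROWS'. ROWS is JSON, a list of rows, each a list of 3 entries, a list of its own where there are three numbers: the shift along the tool's x, y, z in mm, then the turn, a rotation vector about the tool's x, y, z in degrees, then the closure, from 0 (fully open) to 1 (shut). In form: [[[dx, dy, dz], [wx, wy, wz], fingers], ...]. A call has 1 to 12 rows; each row is the pose to reach, as a shift and turn from the pose commanded when the call began, along the tool's axes at that moment; what a row does not reach only later rows make up. A row lasts 1/12 s, in which the tool goes at most 41.7 mm and 7.16 degrees, less where a joint would pass 70% of its speed; a pose out of reach is approached as far as the arm can. A call with a gripper value outside its range is refused whole. The fingers move at their own pace and stop on an object; the grip force is fixed at half the most. Time passes only in rows, so rows that repeat a pose let the fingers close. It gives the time, the measured TCP pose, the force and the opening at its end, in the units of the state.
- bot.read_state(): the state, without advancing time (a new reading comes with each control period).
- vision.capture(name): name is "scene" or "top"; returns the picture (480x640x3 uint8, red, green, blue); there is no depth.
- vision.camera_info(name): a dict with "intrinsics" (3x3 intrinsics, pixels), "dist" ([k1, k2, p1, p2, k3] as OpenCV has them; the pictures are not rectified), "camera_from_world" (4x4, takes a point from world to camera coordinates). Camera axes: x right, y up, looking along -z (the intrinsics and any distortion apply to the point x, -y, -z); pixel columns grow to the right and rows downward; lengths in m; the calibration is good to about 2 mm. A picture is of the moment at which its call begins. camera_info takes no time and is no camera call.
- bot.hand_in(): hands the job in, once; it reports no verdict.
The state is a dict: "time_s": time; "joint_positions": joint angles; "qvel": joint speeds; "tau": joint torques, N m; "position": TCP position; "tcp_rot": TCP orientation; "force": force on the tool from outside, world axes, zero at the start; "moment": the same for the moment, N m; "opening": opening from 0.0 (shut) to 1.0 (fully open).
Only numpy, scipy, OpenCV 4.12 (cv2) and the standard library are available. Lean on these libraries where they do the work, as an engineer would, in place of code of your own. Each camera call takes 0.05 s, during which the arm holds its last target. There are 200 camera calls.

TASK

Check the spring balance: hang the standing steel hanger frame with its saddle on the balance's load bar and let go of it, then snap the hook of the check weight onto the hanger's lower loop bar, so that the bar is behind the spring gate and the weight hangs free below. Pull gently: never drag the balance down past 8 N (it may not sink more than 55 mm), and do not disturb the other things on the bench.

Things in the scene. Friction and masses are not known exactly. Their poses are not given: they have to be found in the camera images.
- load_bar (a point): Centre of the balance's load bar: level round steel bar, 10 mm thick, 36 mm long (along this y), carried at its middle by an 8 mm wide, 12 mm high arm from the column behind it (+x; column front 106 mm behind the bar, its top 66 mm above it). -x is the open side. Unloaded it is 250 mm above the bench; it sinks straight down under load, 6.7 mm per newton.
- balance (a joint): How far the load bar has sunk, m: 0 unloaded, mechanical end at 0.075; 0.055 is the 8 N limit.
- hanger: Steel hanger frame, 56 mm wide (y), 44 mm deep over its feet (x), 89 mm high, 50 to 90 g, on two feet. Origin: centre between the feet on the bench, z up. Two flat side plates (12 mm deep, outer faces at y = +-28, up to z = 86) can be gripped across the 56 mm. Between the plates an open window, 50 mm high; above it the saddle, below it the loop bar. It hangs with its x the same way as the load bar's x.
- saddle (a point): In the hanger at (0, 0, 78 mm): where the load bar's centre lies when hung (up to 3 mm off in x, a few mm in y). A downward-open channel along y, 16 mm wide inside, roof underside at z = 83, flared lips down to z = 65, 48 mm between the side plates; its +x wall has a 24 mm gap in the middle for the balance's arm. The load bar enters the window from the front, then the saddle comes down on it.
- loop_bar (a point): Centre of the hanger's lower loop bar: round, 6 mm thick, along the hanger's y between the side plates (48 mm free width), at (0, 0, 12 mm) in the hanger. The window above it is 50 mm high up to the saddle's lips.
- weight: Steel check weight with a snap hook, 105 to 165 g, 118 mm high, standing on its round foot (46 mm diameter, 40 mm high, axis at x = +4 mm). Origin: on the bench, z up. From the foot rises an 8 mm square shank (x -14.5 to -6.5 mm) with a hook on top that points to +x and opens downward; a black grip tab sticks out to -x.
- hook_seat (a point): In the weight at (0, 0, 92 mm): where the loop bar's centre lies when the weight hangs. Hook, 8 mm thick (y): crown underside z = 95 mm, top z = 103, tip from x = 6.5 to 13.5 reaching down to z = 65, its end flaring out to x = 15. The throat between shank and tip is 13 mm wide and closed by the gate.
- grip_tab (a point): Centre of the black grip tab, at (-38, 0, 103 mm) in the weight: 10 mm thick (y), 30 mm high (z = 88 to 118), 32 mm long (x = -54 to -22), joined to the shank by a low web (z = 88 to 100). Grip it across the 10 mm, from above, at or outside its middle: there the hand stays clear of the hanger.
- gate (a joint): Spring gate in the hook, rad: 0 closed, 1.5 folded up. Hinged in the shank at x = -8.5, z = 72 mm, reaching across to x = 7. It only swings up into the hook: the bar must be pressed past it with 4 to 6 N (more than the weight's own weight; least near the tip, most near the shank), and it falls shut once the bar is fully in.
- bottle_white: Bystander, to be left alone: white bottle, 55 mm across, 106 mm high. Origin: centre of its underside.
- bottle_amber: Bystander, to be left alone: brown bottle, 59 mm across, 116 mm high. Origin: centre of its underside.
- tip_box: Bystander, to be left alone: box of pipette tips, 76 x 118 x 68 mm. Origin: centre of its underside.
- waste_cup: Bystander, to be left alone: grey cup, 67 mm across, 78 mm high. Origin: centre of its underside.
- tape_roll: Bystander, to be left alone: roll of tape lying flat, 98 mm across, 25 mm high. Origin: centre of its underside.
- timer: Bystander, to be left alone: bench timer lying flat, 68 x 62 x 19 mm. Origin: centre of its underside.
- tweezers: Bystander, to be left alone: steel tweezers lying flat, 124 mm long. Origin: centre of its underside.
Things that resemble listed ones, but are neither listed nor needed, are in the scene too. What is shaped like the hanger but pink is not meant.

How it is judged:
By the outcome, as a careful person would: the job done as asked, in the order asked, and still so for the second after the job is handed in, with the robot touching nothing.
It also fails if it takes over 72 s, if anything falls off the work surface, if the arm or the gripper's body presses on something with over 40 N, if the wrist force passes 120 N, or if a joint passes its speed limit or range.

## Working session

There is one attempt and no reset: what is moved stays moved. The work goes in short steps, Python scripts to look and compute and a shell command to move; the robot and the scene stay as the last step left them, time stands still between calls to the robot, and variables do not carry over. Pictures are saved under pics/ and viewed, about 8 in all and at most 12, crops included, and the job is handed in when it is done.

```bash
mkdir -p pics
python3 - <<'E'
from rig import bot, vision
import cv2, numpy as np
for n in("scene","top"):
    im=vision.capture(n); cv2.imwrite(f"pics/{n}0.png",im[:,:,::-1])
    i=vision.camera_info(n); print(n,np.round(i["intrinsics"],1).tolist(),np.round(i["dist"],3),np.round(i["camera_from_world"],3).tolist())
    C=i["camera_from_world"]; print("cam",-C[:3,:3].T@C[:3,3])
s=bot.read_state(); print(s["time_s"],s["position"],np.round(s["tcp_rot"],3),s["force"],s["opening"],bot.grip_depth)
E
```

```text
scene [[480.2, 0.0, 310.7], [0.0, 480.2, 236.9], [0.0, 0.0, 1.0]] [-0.058  0.     0.     0.     0.   ] [[-0.864, -0.504, 0.004, 0.424], [0.255, -0.43, 0.866, -0.299], [-0.435, 0.749, 0.5, -1.006], [0.0, 0.0, 0.0, 1.0]]
cam [0.00487523 0.83891906 0.76011145]
top [[505.5, 0.0, 317.2], [0.0, 505.5, 240.7], [0.0, 0.0, 1.0]] [-0.041  0.     0.     0.     0.   ] [[-0.02, -1.0, -0.012, -0.031], [0.985, -0.022, 0.172, -0.583], [-0.173, -0.008, 0.985, -1.386], [0.0, 0.0, 0.0, 1.0]]
cam [ 0.33426787 -0.05489747  1.46546419]
0.1 [ 0.22754724 -0.58139912  0.22165519] [[ 0.931  0.364 -0.   ]
 [ 0.364 -0.931  0.002]
 [ 0.    -0.002 -1.   ]] [-0.47501093  0.58765989 -0.45645773] 0.999874818925904 -0.0187
```

View pics/scene0.png

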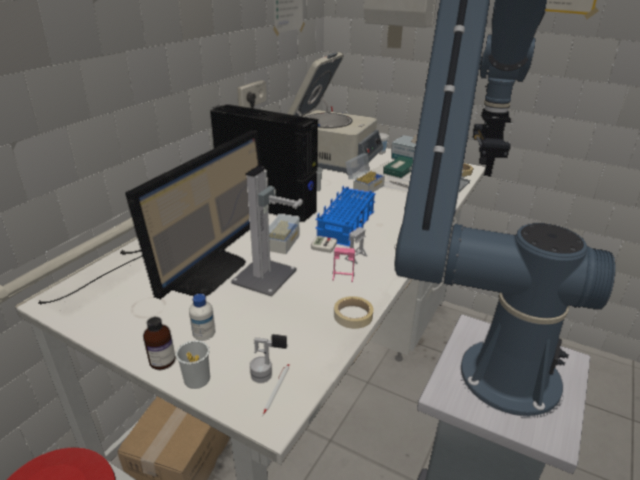

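View pics/top0.png

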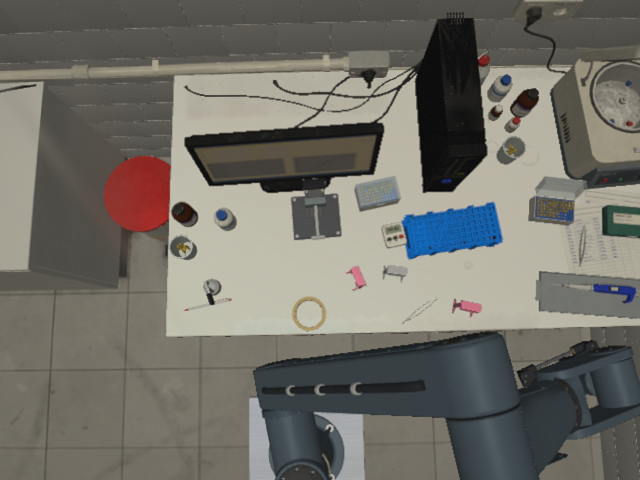

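The top view shows the steel hanger at about (395,271), the weight at (211,290) and the balance at (318,215). In the scene view they are at (358,240), (262,358) and (280,202). Pink decoys stand next to the hanger. Next I enlarge these areas.

Run:
```python
import cv2,numpy as np
t=cv2.imread("pics/top0.png");s=cv2.imread("pics/scene0.png")
def c(im,x,y,w=44,h=50,k=6):
    r=cv2.resize(im[y:y+h,x:x+w],None,fx=k,fy=k,interpolation=cv2.INTER_CUBIC)
    for i in range(0,w,10): cv2.putText(r,str(x+i),(i*k,8),0,.3,(0,0,255));cv2.line(r,(i*k,10),(i*k,14),(0,0,255))
    for i in range(0,h,10): cv2.putText(r,str(y+i),(0,i*k+4),0,.3,(255,0,0));cv2.line(r,(20,i*k),(25,i*k),(255,0,0))
    return r
print(0)
cv2.imwrite("pics/c1.png",np.vstack([np.hstack([c(t,376,250),c(t,190,268),c(t,297,182)]),np.hstack([c(s,335,215),c(s,245,325),c(s,260,180)])]))
```

```text
0
```

View pics/c1.png

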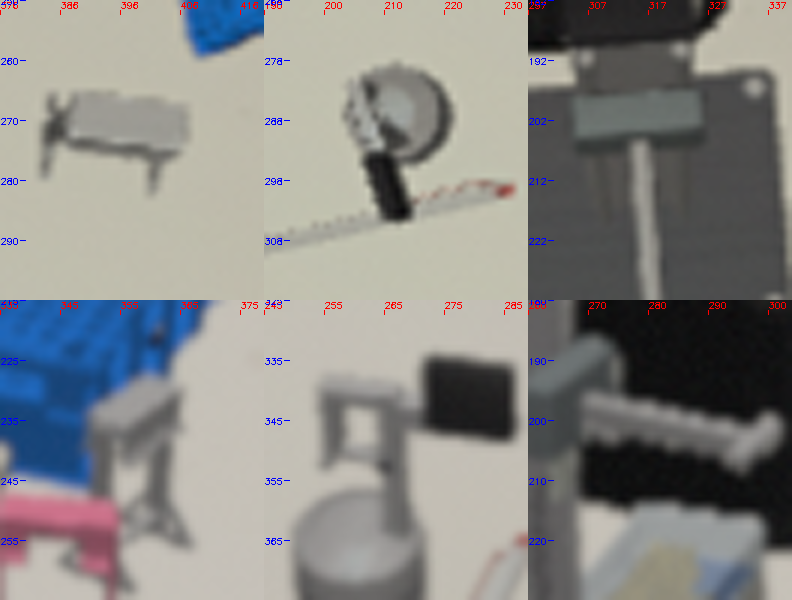

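```bash
cat > h.py <<'E'
import cv2,numpy as np
from rig import vision
I={n:vision.camera_info(n) for n in("scene","top")}
def proj(n,P):
    i=I[n];C=i["camera_from_world"];p=np.atleast_2d(P)@C[:3,:3].T+C[:3,3]
    q=p*[1,-1,-1]
    return cv2.projectPoints(q.reshape(-1,1,3).astype(float),np.zeros(3),np.zeros(3),i["intrinsics"],np.array(i["dist"],float))[0].reshape(-1,2)
def ray(n,uv):
    i=I[n];C=i["camera_from_world"];u=cv2.undistortPoints(np.array([[uv]],float),i["intrinsics"],np.array(i["dist"],float))[0,0]
    return -C[:3,:3].T@C[:3,3],C[:3,:3].T@np.array([u[0],-u[1],-1])
def onz(n,uv,z):
    o,d=ray(n,uv);return o+d*(z-o[2])/d[2]
def crop(im,x,y,w,h,k):
    r=cv2.resize(im[y:y+h,x:x+w],None,fx=k,fy=k,interpolation=cv2.INTER_CUBIC)
    for i in range(0,w,5): cv2.putText(r,str(x+i),(i*k,8),0,.3,(0,0,255));cv2.line(r,(i*k+k//2,10),(i*k+k//2,14),(0,0,255))
    for i in range(0,h,5): cv2.putText(r,str(y+i),(0,i*k+k//2+4),0,.3,(255,0,0));cv2.line(r,(20,i*k+k//2),(25,i*k+k//2),(255,0,0))
    return r
E
python3 - <<'E'
from h import *
t=cv2.imread("pics/top0.png");s=cv2.imread("pics/scene0.png")
for n,uv,z in [("top",(396,270),.086),("scene",(358,231),.086),("top",(211.5,286),.103),("top",(210.5,299),.118),("top",(318,235),.25)]: print(n,uv,np.round(onz(n,uv,z),4))
a=crop(s,340,222,32,38,12); b=crop(t,300,218,40,38,10);
H=600
pad=lambda r:cv2.copyMakeBorder(r,0,H-r.shape[0],0,0,0)
cv2.imwrite("pics/c2.png",np.hstack([pad(a),pad(b)]))
E
```

```text
top (396, 270) [ 0.4898 -0.2575  0.086 ]
scene (358, 231) [ 0.4916 -0.2707  0.086 ]
top (211.5, 286) [0.4549 0.2452 0.103 ]
top (210.5, 299) [0.419 0.244 0.118]
top (318, 235) [ 0.5614 -0.0468  0.25  ]
```

View pics/c2.png

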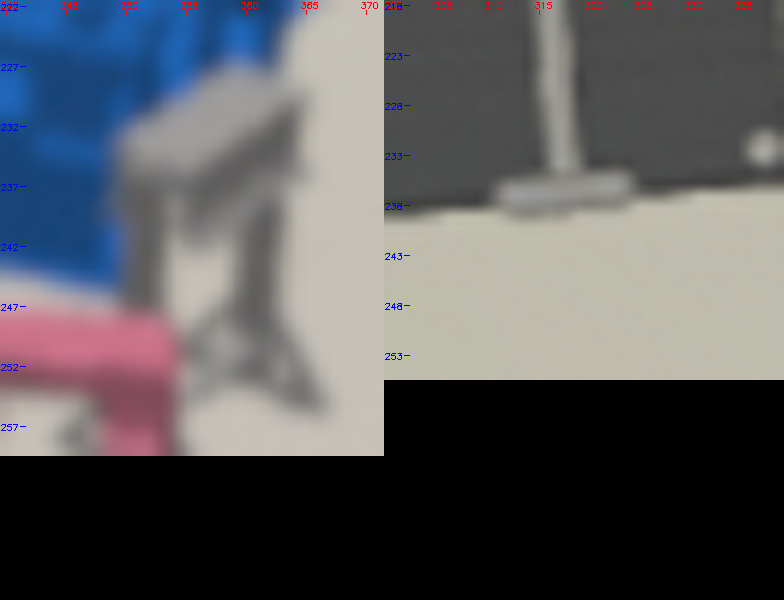

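```bash
cat >> h.py <<'E'
from scipy.optimize import least_squares
def fit(obs,x0,zf=0.):
    # obs: (cam, uv, local xyz); pose x,y,yaw(deg) at height zf
    def W(p,l):
        c,s=np.cos(np.radians(p[2])),np.sin(np.radians(p[2]));return [p[0]+c*l[0]-s*l[1],p[1]+s*l[0]+c*l[1],zf+l[2]]
    def f(p): return np.concatenate([proj(n,W(p,l))[0]-uv for n,uv,l in obs])
    r=least_squares(f,x0,x_scale=[.01,.01,5]); return r.x,r.fun.reshape(-1,2).round(1).tolist()
E
python3 - <<'E'
from h import *
d=.012
T=[("top",(386.4,265.4),(d,.028,.086)),("top",(406.9,267.1),(d,-.028,.086)),("top",(406.8,274.6),(-d,-.028,.086)),("top",(385.9,273.4),(-d,.028,.086))]
S=[("scene",(349.1,233.4),(d,.028,.086)),("scene",(358.3,227),(d,-.028,.086)),("scene",(364.8,229.2),(-d,-.028,.086)),("scene",(354.5,236.3),(-d,.028,.086))]
for o in (T+S,T,S): print("hanger",*fit(o,[.49,-.26,0]))
T=[("top",(208.2,292.8),(-.022,0,.118)),("top",(212.2,303.5),(-.054,0,.118)),("top",(212.2,286.5),(.004,0,.036))]
S=[("scene",(286.4,334.8),(-.054,0,.118)),("scene",(286.4,347.8),(-.054,.005,.088)),("scene",(271.4,333.7),(-.022,0,.118)),("scene",(270.6,346.5),(-.022,.005,.088))]
for o in (T+S,T,S): print("weight",*fit(o,[.46,.25,20]))
T=[("top",(310.8,237.5),(0,.018,.253)),("top",(324.4,236.0),(0,-.018,.253)),("top",(315.6,220),(.046,0,.256))]
S=[("scene",(294.6,207),(0,.018,.25)),("scene",(301.6,199.2),(0,-.018,.25))]
for o in (T+S,T,S): print("bar",*fit(o,[.56,-.05,5]))
E
```

```text
hanger [ 0.49045209 -0.26022929 -5.78362615] [[0.6, -0.8], [0.5, -0.9], [0.2, 0.3], [0.6, -0.1], [-1.1, 1.9], [-0.0, 0.6], [0.6, 0.8], [0.8, 1.5]]
hanger [ 0.48945255 -0.25886474 -5.27025119] [[0.1, -0.3], [-0.0, -0.6], [-0.3, 0.6], [0.2, 0.4]]
hanger [ 0.49374353 -0.26678601 -6.55100037] [[-1.2, 0.6], [0.0, -0.6], [0.6, -0.3], [0.6, 0.2]]
weight [ 0.45762023  0.25737285 22.17948686] [[0.5, -0.6], [0.9, -0.3], [-0.3, -0.7], [0.4, 0.7], [0.3, 0.7], [-0.5, 0.2], [0.4, 0.4]]
weight [ 0.45662039  0.25734983 19.69782343] [[0.2, -0.1], [0.1, 0.4], [-0.3, -0.3]]
weight [ 0.45839309  0.25705877 23.33841877] [[0.2, 0.1], [0.2, 0.1], [-0.7, -0.2], [0.3, 0.0]]
bar [ 0.55509238 -0.04697845  6.31542807] [[-0.0, 0.8], [1.0, 0.4], [0.0, -1.2], [0.1, 0.1], [-0.6, 1.9]]
bar [ 0.55504579 -0.04590103  5.44330569] [[-0.5, 0.7], [0.6, 0.5], [-0.1, -1.2]]
bar [ 0.55747539 -0.05201958  5.24303927] [[0.2, -0.9], [-0.2, 1.0]]
```

```bash
cat >> h.py <<'E'
from rig import bot
from scipy.spatial.transform import Rotation as Ro
def Rt(yaw,tilt=0):
    # tool down, x axis at yaw; tilt: fingers' tips lean forward along +x
    c,s=np.cos(np.radians(yaw)),np.sin(np.radians(yaw)); t=np.radians(tilt)
    h=np.array([c,s,0]); z=np.sin(t)*h-np.cos(t)*np.array([0,0,1.]); x=np.cos(t)*h+np.sin(t)*np.array([0,0,1.])
    return np.column_stack([x,np.cross(z,x),z])
def to(p,R=None,cmdp=None,cmdR=None):
    s=bot.read_state();P=np.array(s["position"] if cmdp is None else cmdp);Q=np.array(s["tcp_rot"] if cmdR is None else cmdR)
    R=Q if R is None else R
    return np.round(Q.T@(np.array(p)-P)*1e3,1).tolist(),np.round(Ro.from_matrix(Q.T@R).as_rotvec(degrees=True),2).tolist()
E
python3 - <<'E'
from h import *
R=Rt(-5.5)
print(to([.491,-.261,.2],R),to([.491,-.261,.05],R))
E
```

```text
([362.0, -202.4, 22.2], [-0.11, 0.01, 26.86]) ([362.0, -202.1, 172.2], [-0.11, 0.01, 26.86])
```

```bash
python3 -m jog '[[[362,-202,22],[0,0,27],0],[[362,-202,22],[0,0,27],0],[[362,-202,22],[0,0,27],0],[[362,-202,22],[0,0,27],0],[[362,-202,22],[0,0,27],0],[[362,-202,22],[0,0,27],0],[[362,-202,22],[0,0,27],0],[[362,-202,22],[0,0,27],0],[[362,-202,22],[0,0,27],0],[[362,-202,22],[0,0,27],0],[[362,-202,22],[0,0,27],0],[[362,-202,22],[0,0,27],0]]'
python3 - <<'E'
from h import *
s=bot.read_state();print(s["time_s"],s["position"],np.abs(s["qvel"]).max());print(to([.491,-.261,.2],Rt(-5.5)))
t=vision.capture("top")[:,:,::-1].copy();c=vision.capture("scene")[:,:,::-1].copy()
cv2.imwrite("pics/c3.png",np.hstack([crop(t,350,200,100,120,4),crop(c,310,140,100,120,4)]))
print(proj("top",s["position"]),proj("scene",s["position"]))
E
```

```text
time_s: 1.1
position: [0.492, -0.2597, 0.2]
tcp_rot: [[0.996, -0.093, -0.001], [-0.093, -0.996, 0.001], [-0.001, -0.001, -1.0]]
force: [-0.8, -0.6, -0.1]
opening: 1.003
1.1 [ 0.49200883 -0.25971748  0.20002786] 3.770757239080776
([-0.9, 1.4, 0.0], [-0.03, 0.07, 0.15])
[[403.24087461 263.8906804 ]] [[358.35298219 196.35490158]]
```

View pics/c3.png

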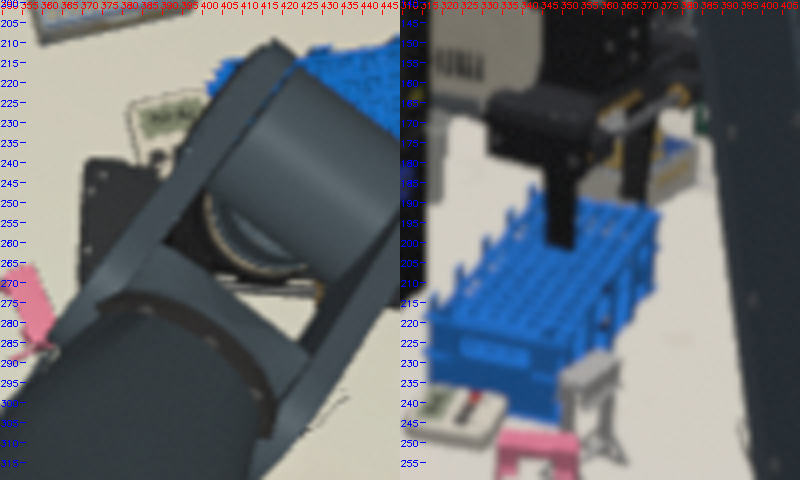

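Run:
```python
from h import *
s=bot.read_state();p=np.array(s["position"]);R=np.array(s["tcp_rot"]);print(p)
for x in(-.0095,.0095):
  for y in(-.0435,-.0585): print(x,y,proj("scene",p+R@[x,y,0])[0].round(1))
print(proj("scene",p+R@[0,.051,0]))
```

```text
[ 0.4908631  -0.26228909  0.20028492]
-0.0095 -0.0435 [353.8 202.5]
-0.0095 -0.0585 [350.9 204.5]
0.0095 -0.0435 [347.8 200.7]
0.0095 -0.0585 [344.8 202.6]
[[368.43906923 189.83212991]]
```

Run:
```python
from h import *
print(to([.4895,-.259,.05],Rt(-5.5)))
```

```text
([-1.6, -3.2, 150.3], [0.01, 0.05, -0.11])
```

```bash
python3 -m jog '[[[-1.6,-3,30],[0,0,0],0],[[-1.6,-3,60],[0,0,0],0],[[-1.6,-3,90],[0,0,0],0],[[-1.6,-3,115],[0,0,0],0],[[-1.6,-3,135],[0,0,0],0],[[-1.6,-3,150],[0,0,0],0],[[-1.6,-3,150],[0,0,0],0],[[-1.6,-3,150],[0,0,0],0.15],[[-1.6,-3,150],[0,0,0],0.22],[[-1.6,-3,150],[0,0,0],0.3],[[-1.6,-3,150],[0,0,0],0.35],[[-1.6,-3,150],[0,0,0],0.4]]'; python3 -m jog '[[[0,0,0],[0,0,0],0.5],[[0,0,0],[0,0,0],0.6],[[0,0,0],[0,0,0],0.6],[[0,0,0],[0,0,0],0.6]]'
```

```text
time_s: 2.2
position: [0.4904, -0.2594, 0.0516]
tcp_rot: [[0.995, -0.098, 0.002], [-0.098, -0.995, -0.001], [0.002, 0.001, -1.0]]
force: [0.1, -0.1, -0.7]
opening: 0.705
time_s: 2.53
position: [0.4904, -0.2592, 0.0514]
tcp_rot: [[0.995, -0.098, 0.001], [-0.098, -0.995, -0.001], [0.001, 0.001, -1.0]]
force: [-0.5, -0.6, 6.5]
opening: 0.638
```

```bash
python3 -m jog '[[[0,0,-25],[0,0,0],0.6],[[0,0,-60],[0,0,0],0.6],[[0,0,-100],[0,0,0],0.6],[[0,0,-140],[0,0,0],0.6],[[0,0,-180],[0,0,0],0.6],[[0,0,-205],[0,0,0],0.6],[[0,0,-205],[0,0,0],0.6]]'
python3 - <<'E'
from h import *
print(to([.4854,-.0533,.256],Rt(6)))
E
```

```text
time_s: 3.12
position: [0.4929, -0.2609, 0.2618]
tcp_rot: [[0.995, -0.098, 0.01], [-0.098, -0.995, -0.008], [0.011, 0.007, -1.0]]
force: [-0.0, -0.3, -0.9]
opening: 0.64
([-27.9, -205.9, 4.1], [0.47, -0.58, -11.61])
```

```bash
python3 -m jog '[[[-4,-30,0],[0,0,-2],0.6],[[-8,-60,0],[0,0,-4],0.6],[[-14,-95,0],[0,0,-6],0.6],[[-18,-130,0],[0,0,-8],0.6],[[-23,-165,0],[0,0,-10],0.6],[[-26,-190,0],[0,0,-11.6],0.6],[[-26,-203,0],[0,0,-11.6],0.6],[[-26,-205,0],[0,0,-11.6],0.6],[[-26,-205,0],[0,0,-11.6],0.6],[[-26,-205,0],[0,0,-11.6],0.6],[[-26,-205,0],[0,0,-11.6],0.6]]'
python3 - <<'E'
from h import *
t=vision.capture("top")[:,:,::-1].copy();c=vision.capture("scene")[:,:,::-1].copy()
s=bot.read_state();p=np.array(s["position"]);R=np.array(s["tcp_rot"]);print(s["time_s"],p,R.round(3))
pt=lambda l:p+R@(np.array([l[0],-l[1],.0515-l[2]]))
for n in("top","scene"):
  for l in([0,.028,.086],[0,-.028,.086],[-.0,0,.078],[0,0,.012],[0,.028,.0],[0,-.028,0]): print(n,l,proj(n,pt(l))[0].round(1))
cv2.imwrite("pics/c4.png",np.hstack([crop(t,290,190,66,100,6),crop(c,260,160,66,100,6)]))
E
```

```text
time_s: 4.03
position: [0.4843, -0.0534, 0.2552]
tcp_rot: [[0.995, 0.103, -0.0], [0.103, -0.995, -0.0], [-0.0, 0.0, -1.0]]
force: [0.1, 1.0, -0.3]
opening: 0.637
4.1333 [ 0.48428566 -0.0534678   0.25533585] [[ 0.995  0.102 -0.   ]
 [ 0.102 -0.995 -0.   ]
 [-0.     0.    -1.   ]]
top [0, 0.028, 0.086] [309.5 265.7]
top [0, -0.028, 0.086] [333.2 262.7]
top [-0.0, 0, 0.078] [321.3 264.6]
top [0, 0, 0.012] [321.4 268. ]
top [0, 0.028, 0.0] [310.4 269.9]
top [0, -0.028, 0] [332.5 267.2]
scene [0, 0.028, 0.086] [320.4 199.2]
scene [0, -0.028, 0.086] [329.9 189.9]
scene [-0.0, 0, 0.078] [325.2 197.6]
scene [0, 0, 0.012] [324.6 222.6]
scene [0, 0.028, 0.0] [319.9 232.2]
scene [0, -0.028, 0] [329. 222.]
```

View pics/c4.png

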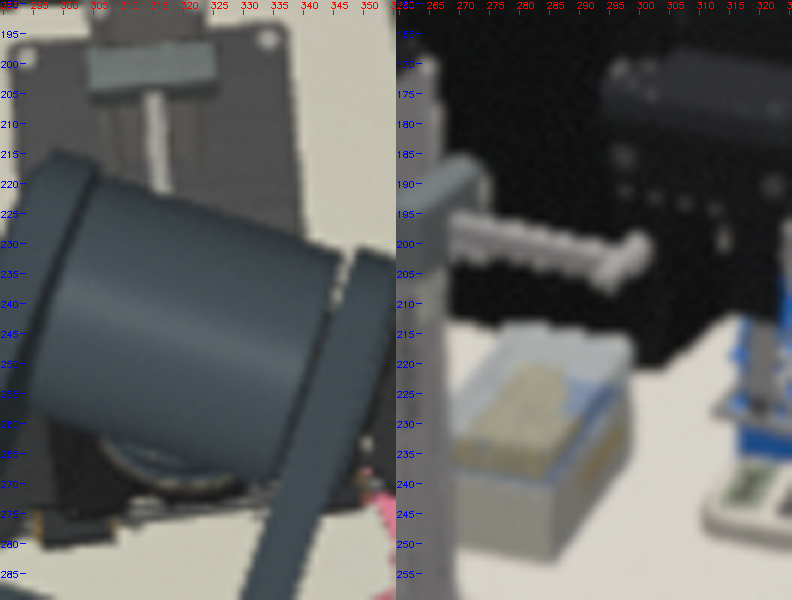

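Run:
```python
from h import *
c=vision.capture("scene")[:,:,::-1].copy()
cv2.imwrite("pics/c5.png",crop(c,280,172,66,68,9)[:600,:])
```

```text
(no output)
```

View pics/c5.png

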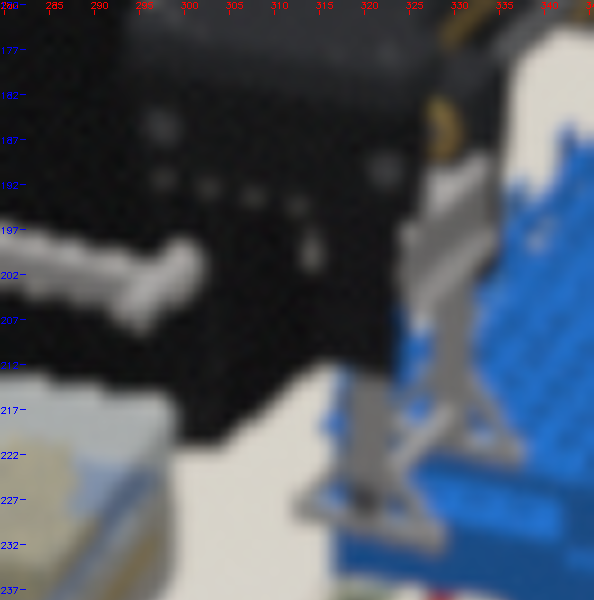

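Run:
```python
from h import *
s=bot.read_state();p=np.array(s["position"]);print(p)
zf=p[2]-.0515
S=[("scene",(312.3,227.3),(.022,.026,.003)),("scene",(327.7,231.7),(-.022,.026,.003)),("scene",(336.7,221.5),(-.022,-.026,.003))]
h,r=fit(S,[.484,-.053,6],zf);print("hanger",h,r)
print("predicted",[proj("scene",[h[0],h[1],zf])])
for B in ([("scene",(295,205.5),(0,.018,.25)),("scene",(300.3,200.),(0,-.018,.25))],):
  b,r=fit(B,[.555,-.05,6]);print("bar",b,r, b[:2]-h[:2])
print("top-based",np.array([.555,-.046])-p[:2])
for y in(.018,-.018):print(proj("scene",[.555-y*.1,-.046+y,.25]))
```

```text
[ 0.48427759 -0.0533617   0.25539695]
hanger [ 0.48794502 -0.05891704  4.51608266] [[-0.8, -0.0], [0.6, -0.4], [0.2, 0.4]]
predicted [array([[324.31170094, 225.6609227 ]])]
bar [ 0.55953953 -0.05328045 10.3079509 ] [[-0.0, 0.3], [0.0, -0.3]] [0.07159451 0.00563659]
top-based [0.07072241 0.0073617 ]
[[294.38353334 207.29460276]]
[[300.94507849 201.3025058 ]]
```

```bash
python3 -m jog '[[[15,0,0],[0,0,0],0.6],[[32,0.4,0],[0,0,0],0.6],[[49,0.6,0],[0,0,0],0.6],[[63,0.8,0],[0,0,0],0.6],[[71.3,0.8,0],[0,0,0],0.6],[[71.3,0.8,0],[0,0,0],0.6],[[71.3,0.8,0],[0,0,0],0.6],[[71.3,0.8,5],[0,0,0],0.6],[[71.3,0.8,10],[0,0,0],0.6],[[71.3,0.8,15],[0,0,0],0.6],[[71.3,0.8,15],[0,0,0],0.6],[[71.3,0.8,15],[0,0,0],0.6]]'
python3 - <<'E'
from h import *
c=vision.capture("scene")[:,:,::-1].copy()
cv2.imwrite("pics/c6.png",crop(c,270,180,56,62,9))
E
```

```text
time_s: 5.18
position: [0.5545, -0.0456, 0.24]
tcp_rot: [[0.995, 0.104, -0.001], [0.104, -0.995, 0.0], [-0.001, -0.001, -1.0]]
force: [-0.7, 0.2, -0.6]
opening: 0.642
```

View pics/c6.png

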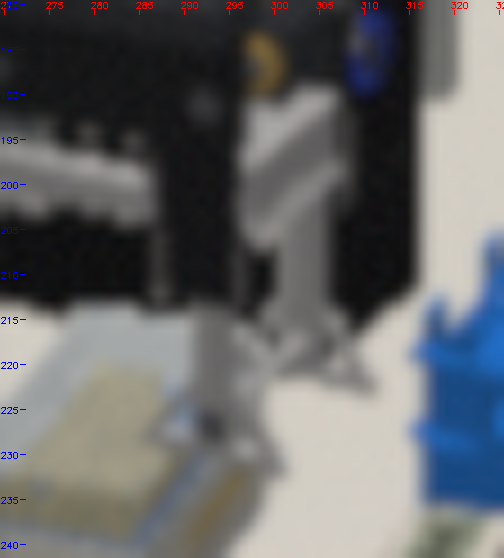

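The scene view shows the hanger around the bar and no contact yet, with the saddle wall at (302,200) and the near foot at (292,228). I lower in steps.

```bash
python3 -m jog '[[[0,0,3],[0,0,0],0.6],[[0,0,6],[0,0,0],0.6],[[0,0,9],[0,0,0],0.6],[[0,0,11],[0,0,0],0.6],[[0,0,11],[0,0,0],0.6],[[0,0,11],[0,0,0],0.6]]'; python3 -m jog '[[[0,0,3],[0,0,0],0.6],[[0,0,5],[0,0,0],0.6],[[0,0,8],[0,0,0],0.6],[[0,0,10],[0,0,0],0.6],[[0,0,10],[0,0,0],0.6],[[0,0,10],[0,0,0],0.6]]'
```

```text
time_s: 5.73
position: [0.5551, -0.0457, 0.2294]
tcp_rot: [[0.995, 0.104, -0.0], [0.104, -0.995, 0.0], [-0.0, -0.0, -1.0]]
force: [-0.2, -0.3, -0.3]
opening: 0.642
time_s: 6.23
position: [0.5551, -0.0457, 0.2194]
tcp_rot: [[0.995, 0.104, -0.0], [0.104, -0.995, 0.0], [-0.0, -0.0, -1.0]]
force: [-0.8, -0.1, -0.7]
opening: 0.639
```

```bash
python3 -m jog '[[[0,0,1.5],[0,0,0],0.5],[[0,0,1.5],[0,0,0],0.3],[[0,0,1.5],[0,0,0],0.2],[[0,0,1.5],[0,0,0],0.1],[[0,0,1.5],[0,0,0],0],[[0,0,1.5],[0,0,0],0],[[0,0,1.5],[0,0,0],0],[[0,0,1.5],[0,0,0],0]]'; python3 -m jog '[[[0,0,-10],[0,0,0],0],[[0,0,-25],[0,0,0],0],[[0,0,-45],[0,0,0],0],[[0,0,-70],[0,0,0],0],[[0,0,-100],[0,0,0],0],[[-40,0,-110],[0,0,0],0],[[-80,0,-110],[0,0,0],0],[[-120,0,-110],[0,0,0],0],[[-120,0,-110],[0,0,0],0],[[-120,0,-110],[0,0,0],0]]'
python3 - <<'E'
from h import *
c=vision.capture("scene")[:,:,::-1].copy()
cv2.imwrite("pics/c7.png",np.hstack([crop(c,266,180,46,62,9),crop(c,240,320,55,62,7)[:558,:]] if 0 else [crop(c,262,180,46,62,8),crop(c,242,325,50,62,8)]))
print(to([.457-.043*.93,.257-.043*.36,.26],Rt(21,18)))
E
```

```text
time_s: 6.9
position: [0.5552, -0.0457, 0.2181]
tcp_rot: [[0.995, 0.104, 0.0], [0.104, -0.995, -0.0], [0.0, 0.0, -1.0]]
force: [0.4, 0.0, 0.3]
opening: 0.981
time_s: 7.73
position: [0.4339, -0.0579, 0.3289]
tcp_rot: [[0.995, 0.103, 0.001], [0.103, -0.995, -0.0], [0.001, 0.0, -1.0]]
force: [0.5, -0.5, -0.6]
opening: 1.0
([11.8, -300.4, 68.9], [2.46, 17.75, -14.95])
```

View pics/c7.png

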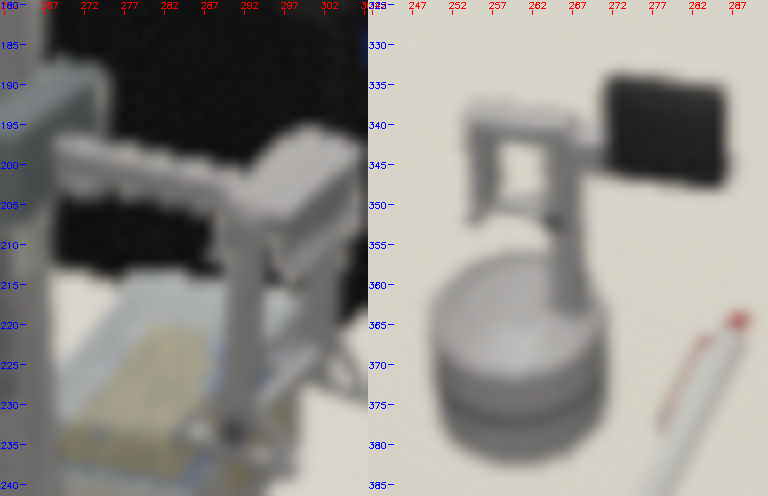

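Run:
```python
from h import *
print(to([.4226,.2434,.2],Rt(21.5,18)))
```

```text
([17.4, -301.7, 128.9], [2.54, 17.74, -15.44])
```

```bash
python3 -m jog '[[[0,-30,0],[0.5,3,-2.5],0.2],[[4,-65,0],[1,6,-5],0.4],[[8,-100,20],[1.5,9,-8],0.5],[[12,-135,40],[2,13,-11],0.5],[[17,-170,60],[2.5,17.7,-15.4],0.5],[[17,-205,80],[2.5,17.7,-15.4],0.5],[[17,-240,100],[2.5,17.7,-15.4],0.5],[[17,-275,115],[2.5,17.7,-15.4],0.5],[[17,-300,129],[2.5,17.7,-15.4],0.5],[[17,-302,129],[2.5,17.7,-15.4],0.5],[[17,-302,129],[2.5,17.7,-15.4],0.5],[[17,-302,129],[2.5,17.7,-15.4],0.5]]'
python3 - <<'E'
from h import *
print(to([.4226,.2434,.088],Rt(21.5,18)), bot.read_state()["position"])
c=vision.capture("scene")[:,:,::-1].copy()
t=vision.capture("top")[:,:,::-1].copy()
cv2.imwrite("pics/c8.png",np.hstack([crop(c,222,270,95,120,4),crop(t,170,220,95,120,4)]))
E
```

```text
time_s: 8.78
position: [0.4229, 0.2446, 0.1994]
tcp_rot: [[0.885, 0.368, 0.285], [0.349, -0.93, 0.114], [0.307, -0.001, -0.952]]
force: [-0.2, -0.6, 0.9]
opening: 0.506
([-34.9, 1.1, 105.8], [-0.09, 0.1, 0.04]) [0.42287779 0.24458594 0.19935826]
```

View pics/c8.png

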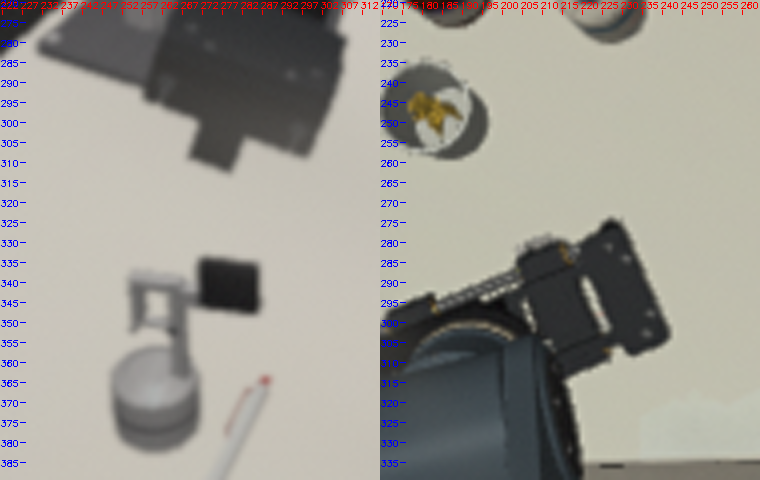

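```bash
python3 -m jog '[[[-8,0,25],[0,0,0],0.5],[[-18,0.5,55],[0,0,0],0.5],[[-27,1,82],[0,0,0],0.5],[[-32,1,97],[0,0,0],0.5],[[-35,1,106],[0,0,0],0.5],[[-35,1,106],[0,0,0],0.5],[[-35,1,106],[0,0,0],0.6],[[-35,1,106],[0,0,0],0.7],[[-35,1,106],[0,0,0],0.8],[[-35,1,106],[0,0,0],0.88],[[-35,1,106],[0,0,0],0.95],[[-35,1,106],[0,0,0],1]]';python3 -m jog '[[[0,0,0],[0,0,0],1],[[0,0,0],[0,0,0],1],[[0,0,0],[0,0,0],1],[[0,0,0],[0,0,0],1]]'
python3 - <<'E'
from h import *
R=np.array(bot.read_state()["tcp_rot"]);print((R.T@[0,0,.150]*1e3).round(1))
E
```

```text
time_s: 9.88
position: [0.4211, 0.2429, 0.088]
tcp_rot: [[0.886, 0.367, 0.285], [0.349, -0.93, 0.114], [0.307, -0.001, -0.952]]
force: [-0.0, -0.4, -0.1]
opening: 0.129
time_s: 10.22
position: [0.4209, 0.243, 0.0878]
tcp_rot: [[0.886, 0.367, 0.285], [0.349, -0.93, 0.114], [0.307, -0.001, -0.952]]
force: [-1.9, 0.6, 6.6]
opening: 0.113
[  46.    -0.2 -142.8]
```

```bash
python3 -m jog '[[[8,0,-24],[0,0,0],1],[[18,0,-57],[0,0,0],1],[[28,0,-86],[0,0,0],1],[[37,0,-114],[0,0,0],1],[[38,0,-118],[0,0,0],1],[[38,0,-118],[0,0,0],1]]'
python3 - <<'E'
from h import *
print(to([.4585,-.0559,.210],Rt(6,18)),bot.read_state()["opening"])
E
```

```text
time_s: 10.72
position: [0.4217, 0.2429, 0.213]
tcp_rot: [[0.885, 0.367, 0.288], [0.348, -0.93, 0.114], [0.31, -0.001, -0.951]]
force: [0.5, 0.6, -2.1]
opening: 0.111
([-72.5, 291.5, -20.8], [-4.86, -0.03, 14.73]) 0.11056071538244858
```

```bash
python3 -m jog '[[[-7,29,-2],[-0.5,0,1.5],1],[[-15,60,-4],[-1,0,3],1],[[-23,92,-6],[-1.5,0,4.5],1],[[-31,124,-9],[-2,0,6.2],1],[[-39,156,-11],[-2.6,0,7.8],1],[[-47,188,-13],[-3.1,0,9.5],1],[[-55,220,-16],[-3.6,0,11],1],[[-62,250,-18],[-4.2,0,12.6],1],[[-68,274,-19.5],[-4.6,0,14],1],[[-72.5,289,-20.8],[-4.9,0,14.7],1],[[-72.5,291.5,-20.8],[-4.9,0,14.7],1],[[-72.5,291.5,-20.8],[-4.9,0,14.7],1]]';  python3 -m jog '[[[0,0,0],[0,0,0],1],[[0,0,0],[0,0,0],1],[[0,0,0],[0,0,0],1]]'
python3 - <<'E'
from h import *
c=vision.capture("scene")[:,:,::-1].copy();cv2.imwrite("pics/c9.png",crop(c,280,190,60,72,8))
s=bot.read_state();p=np.array(s["position"]);h=np.array([.9945,.1045,0]);W=p+.037*h-[0,0,.088];y=np.array([-.1045,.9945,0]);print(s["time_s"],p,s["force"],W)
for l in([.01,0,.065],[-.0105,0,.103],[.0135,0,.103],[-.022,0,.118],[-.0105,0,.04]): print(l,proj("scene",W+l[0]*h+[0,0,l[2]])[0].round(1))
B=np.array([.555,-.0457,.179])
for yy in (.024,0,-.024): print("loop",proj("scene",B+yy*y)[0].round(1))
E
```

```text
time_s: 11.72
position: [0.4566, -0.0565, 0.2066]
tcp_rot: [[0.948, 0.102, 0.3], [0.097, -0.995, 0.032], [0.302, -0.001, -0.953]]
force: [-0.4, 0.6, -1.4]
opening: 0.112
time_s: 11.97
position: [0.4569, -0.0548, 0.208]
tcp_rot: [[0.947, 0.106, 0.303], [0.101, -0.994, 0.032], [0.305, 0.0, -0.952]]
force: [-0.4, 0.3, -1.6]
opening: 0.113
12.0167 [ 0.45718153 -0.05497946  0.20825366] [ 0.59123756  0.34066222 -1.32020702] [ 0.49397803 -0.05111296  0.12025366]
[0.01, 0, 0.065] [316.7 232.3]
[-0.0105, 0, 0.103] [324.7 220.1]
[0.0135, 0, 0.103] [315.5 218.2]
[-0.022, 0, 0.118] [329.3 215.5]
[-0.0105, 0, 0.04] [324.2 242.9]
loop [293.7 234.4]
loop [297.9 230. ]
loop [302.  225.8]
```

View pics/c9.png

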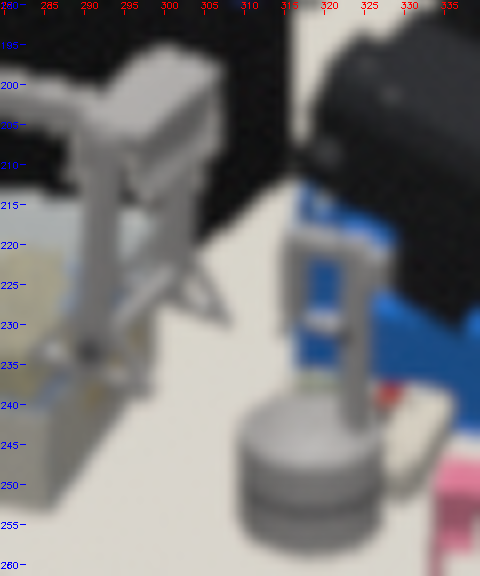

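Run:
```python
from h import *
y6=6
def W(p,l,yaw=6.):
    c,s=np.cos(np.radians(yaw)),np.sin(np.radians(yaw));return [p[0]+c*l[0]-s*l[1],p[1]+s*l[0]+c*l[1],p[2]+l[2]]
H=[((297.4,238.9),(-.022,.026,.002)),((308.2,230.1),(-.022,-.026,.002)),((290.7,233.5),(0,.028,.012)),((307.3,198.5),(-.012,-.028,.086)),((293.9,205.8),(-.012,.028,.086)),((300,224.2),(0,-.018,.012))]
p=[.555,-.0457,.167]
for uv,l in H: print(l,uv,(np.array(uv)-proj("scene",W(p,l))[0]).round(1))
Q=[((315.1,217.6),(.0135,0,.103)),((315.7,231.4),(.010,0,.065)),((324.2,220),(-.0105,0,.103))]
w=bot.read_state()["position"]; w=[.49398,-.0511,.12025]
for uv,l in Q: print(l,uv,(np.array(uv)-proj("scene",W(w,l))[0]).round(1))
# fixed z fits
def f(obs,x0,zf):
    r=least_squares(lambda q:np.concatenate([proj("scene",W([q[0],q[1],zf],l))[0]-uv for uv,l in obs]),x0);return r.x
for z in(.165,.167,.17,.173): print(z,f(H,p[:2],z))
for z in(.117,.12025): print(z,f(Q,w[:2],z))
# foot rim of weight: left/right extremes mid
print(proj("scene",W(w,(.004,0,.040))),proj("scene",W(w,(.004,0,0))))
```

```text
(-0.022, 0.026, 0.002) (297.4, 238.9) [-4.1 -1.3]
(-0.022, -0.026, 0.002) (308.2, 230.1) [-2.1 -0.6]
(0, 0.028, 0.012) (290.7, 233.5) [-2.2 -1.6]
(-0.012, -0.028, 0.086) (307.3, 198.5) [ 0.3 -1. ]
(-0.012, 0.028, 0.086) (293.9, 205.8) [-3.2 -3.1]
(0, -0.018, 0.012) (300, 224.2) [-1.  -2.7]
(0.0135, 0, 0.103) (315.1, 217.6) [-0.4 -0.6]
(0.01, 0, 0.065) (315.7, 231.4) [-1.  -0.9]
(-0.0105, 0, 0.103) (324.2, 220) [-0.5 -0.1]
0.165 [ 0.56587698 -0.05381647]
0.167 [ 0.56392402 -0.05064926]
0.17 [ 0.56099466 -0.0458986 ]
0.173 [ 0.55806538 -0.04114813]
0.117 [ 0.49954323 -0.05794928]
0.12025 [ 0.49661123 -0.05267979]
[[318.79702784 241.62902312]] [[318.59055448 255.40795005]]
```

```bash
python3 -m jog '[[[1.5,0,-4.8],[0,0,0],1],[[7,0,-3],[0,0,0],1],[[15,0,-0.5],[0,0,0],1],[[24,0,2.4],[0,0,0],1],[[33,0,5.3],[0,0,0],1],[[42,0,8.2],[0,0,0],1],[[50,0,10.7],[0,0,0],1],[[56,0,12.7],[0,0,0],1],[[60,0,14],[0,0,0],1],[[61.4,0,14.4],[0,0,0],1],[[61.4,0,14.4],[0,0,0],1],[[61.4,0,14.4],[0,0,0],1]]'
python3 - <<'E'
from h import *
t=vision.capture("scene")[:,:,::-1].copy();c=vision.capture("scene")[:,:,::-1].copy();cv2.imwrite("pics/c10.png",crop(c,275,188,44,66,9))
s=bot.read_state();p=np.array(s["position"]);h=np.array([.9945,.1045,0]);W=p+.037*h-[0,0,.088];print(s["time_s"],p,s["force"],W)
for l in([.01,0,.065],[-.0105,0,.103],[.0135,0,.103],[-.0105,0,.04],[-.0105,.004,.072],[.0065,.004,.072]): print(l,proj("scene",W+l[0]*h+[0,0,l[2]])[0].round(1))
E
```

```text
time_s: 13.02
position: [0.5198, -0.0494, 0.2134]
tcp_rot: [[0.947, 0.105, 0.304], [0.1, -0.995, 0.031], [0.305, 0.001, -0.952]]
force: [0.5, 0.1, -1.4]
opening: 0.111
13.1167 [ 0.51966455 -0.04948894  0.21352725] [ 0.27758911  0.64005044 -0.76834928] [ 0.55646105 -0.04562244  0.12552725]
[0.01, 0, 0.065] [293.7 225. ]
[-0.0105, 0, 0.103] [301.1 213. ]
[0.0135, 0, 0.103] [292.2 211.1]
[-0.0105, 0, 0.04] [301.2 235.5]
[-0.0105, 0.004, 0.072] [301.2 224.2]
[0.0065, 0.004, 0.072] [294.9 222.8]
```

View pics/c10.png

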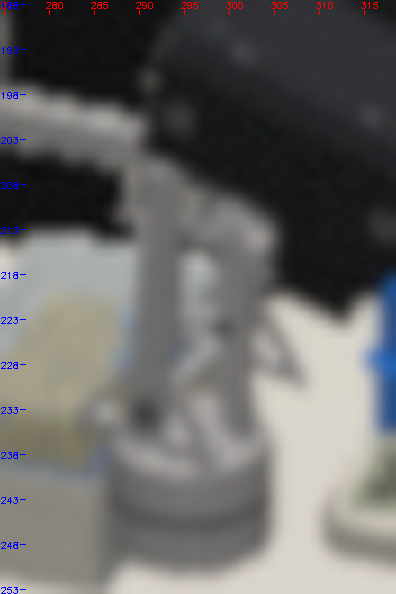

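The hook is inside the window. The shank is at about (301,225), and the loop bar runs from (291,233) to (299,226), at or slightly tip-side of mid-throat. I shift 2 mm forward and lower, using averaged forces.

```bash
cat > f.py <<'E'
from h import *
F=[];P=[]
for _ in range(12):
    cv2.imwrite("pics/now.png",vision.capture("scene")[:,:,::-1]); s=bot.read_state();F.append(s["force"]);P.append(s["position"])
print("t",round(s["time_s"],2),"F",np.mean(F,0).round(2),"P",np.mean(P,0).round(4),"op",round(s["opening"],3))
E
python3 f.py; python3 -m jog '[[[1,0,0.3],[0,0,0],1],[[1.9,0,0.6],[0,0,0],1],[[1.3,0,2.5],[0,0,0],1],[[0.7,0,4.4],[0,0,0],1],[[0.1,0,6.3],[0,0,0],1],[[-0.5,0,8.2],[0,0,0],1],[[-1.1,0,10.1],[0,0,0],1],[[-1.8,0,12],[0,0,0],1],[[-1.8,0,12],[0,0,0],1]]'; python3 f.py
```

```text
t 13.72 F [ 0.1   0.01 -1.52] P [ 0.5201 -0.0496  0.2137] op 0.114
time_s: 14.47
position: [0.5218, -0.0493, 0.2011]
tcp_rot: [[0.947, 0.105, 0.304], [0.1, -0.995, 0.031], [0.305, 0.001, -0.952]]
force: [-0.5, -0.1, -1.6]
opening: 0.114
t 15.07 F [ 0.1  -0.03 -1.7 ] P [ 0.5222 -0.0494  0.2017] op 0.114
```

```bash
python3 -m jog '[[[-0.6,0,1.9],[0,0,0],1],[[-1.2,0,3.8],[0,0,0],1],[[-1.8,0,5.7],[0,0,0],1],[[-2.4,0,7.6],[0,0,0],1],[[-2.4,0,7.6],[0,0,0],1]]'; python3 f.py;  python3 -m jog '[[[-0.6,0,1.9],[0,0,0],1],[[-1.2,0,3.8],[0,0,0],1],[[-1.8,0,5.7],[0,0,0],1],[[-2.4,0,7.6],[0,0,0],1],[[-2.4,0,7.6],[0,0,0],1]]'; python3 f.py
```

```text
time_s: 15.48
position: [0.522, -0.0494, 0.1933]
tcp_rot: [[0.947, 0.105, 0.304], [0.1, -0.995, 0.031], [0.306, 0.001, -0.952]]
force: [-0.4, -0.2, -0.6]
opening: 0.114
t 16.08 F [ 0.09 -0.07 -0.44] P [ 0.5223 -0.0494  0.1938] op 0.11
time_s: 16.5
position: [0.5221, -0.0494, 0.1853]
tcp_rot: [[0.947, 0.104, 0.304], [0.1, -0.995, 0.031], [0.306, 0.001, -0.952]]
force: [-0.2, -0.4, 0.4]
opening: 0.115
t 17.1 F [ 0.01 -0.01  0.96] P [ 0.5223 -0.0494  0.1858] op 0.114
```

```bash
python3 -m jog '[[[-0.6,0,1.9],[0,0,0],1],[[-1.2,0,3.8],[0,0,0],1],[[-1.8,0,5.7],[0,0,0],1],[[-2.4,0,7.6],[0,0,0],1],[[-2.4,0,7.6],[0,0,0],1]]'; python3 f.py;  python3 -m jog '[[[-0.5,0,1.5],[0,0,0],1],[[-1,0,3],[0,0,0],1],[[-1.4,0,4.3],[0,0,0],1],[[-1.8,0,5.7],[0,0,0],1],[[-1.8,0,5.7],[0,0,0],1]]'; python3 f.py
```

```text
time_s: 17.52
position: [0.5222, -0.0494, 0.1774]
tcp_rot: [[0.947, 0.105, 0.304], [0.1, -0.995, 0.031], [0.306, 0.001, -0.952]]
force: [-0.6, 0.1, 1.6]
opening: 0.113
t 18.12 F [-0.4  -0.03  1.85] P [ 0.5224 -0.0494  0.1778] op 0.115
time_s: 18.53
position: [0.5222, -0.0494, 0.1715]
tcp_rot: [[0.947, 0.105, 0.304], [0.1, -0.995, 0.031], [0.306, 0.001, -0.952]]
force: [0.8, -0.2, 2.8]
opening: 0.107
t 19.13 F [-0.39 -0.25  2.55] P [ 0.5224 -0.0494  0.1718] op 0.113
```

```bash
python3 -m jog '[[[-0.4,0,1.2],[0,0,0],1],[[-0.8,0,2.5],[0,0,0],1],[[-1.2,0,3.8],[0,0,0],1],[[-1.2,0,3.8],[0,0,0],1]]'; python3 f.py;  python3 -m jog '[[[-0.4,0,1.2],[0,0,0],1],[[-0.8,0,2.5],[0,0,0],1],[[-1.2,0,3.8],[0,0,0],1],[[-1.2,0,3.8],[0,0,0],1]]'; python3 f.py
```

```text
time_s: 19.47
position: [0.5222, -0.0494, 0.1675]
tcp_rot: [[0.947, 0.105, 0.304], [0.1, -0.995, 0.031], [0.306, 0.001, -0.952]]
force: [-0.8, 0.3, 2.8]
opening: 0.113
t 20.07 F [-0.26 -0.12  3.03] P [ 0.5224 -0.0494  0.1678] op 0.109
time_s: 20.4
position: [0.5223, -0.0494, 0.1635]
tcp_rot: [[0.947, 0.104, 0.304], [0.1, -0.995, 0.031], [0.306, 0.001, -0.952]]
force: [-1.2, 0.7, 3.7]
opening: 0.113
t 21.0 F [-0.09 -0.02  3.44] P [ 0.5224 -0.0494  0.1638] op 0.112
```

```bash
python3 -m jog '[[[-0.4,0,1.2],[0,0,0],1],[[-0.8,0,2.5],[0,0,0],1],[[-1.2,0,3.8],[0,0,0],1],[[-1.2,0,3.8],[0,0,0],1]]'; python3 f.py;  python3 -m jog '[[[-0.4,0,1.2],[0,0,0],1],[[-0.8,0,2.5],[0,0,0],1],[[-0.8,0,2.5],[0,0,0],1]]'; python3 f.py
```

```text
time_s: 21.33
position: [0.5223, -0.0494, 0.1596]
tcp_rot: [[0.947, 0.105, 0.304], [0.1, -0.995, 0.031], [0.306, 0.001, -0.952]]
force: [-1.1, 0.1, 4.1]
opening: 0.112
t 21.93 F [-0.37  0.09  4.02] P [ 0.5224 -0.0494  0.1598] op 0.113
time_s: 22.18
position: [0.5222, -0.0494, 0.1569]
tcp_rot: [[0.947, 0.105, 0.304], [0.1, -0.995, 0.031], [0.306, 0.001, -0.952]]
force: [-0.8, 0.4, 4.7]
opening: 0.112
t 22.78 F [-0.43 -0.03  1.23] P [ 0.522  -0.0492  0.1569] op 0.114
```

Force dropped from about 6 N to 2.8 N, which is the gate snapping. I raise until the balance carries the weight.

```bash
python3 -m jog '[[[0.6,0,-1.9],[0,0,0],1],[[1.2,0,-3.8],[0,0,0],1],[[1.8,0,-5.7],[0,0,0],1],[[2.4,0,-7.6],[0,0,0],1],[[2.4,0,-7.6],[0,0,0],1]]'; python3 f.py
python3 - <<'E'
from h import *
c=cv2.imread("pics/now.png");cv2.imwrite("pics/c11.png",crop(c,270,190,50,66,9))
E
```

```text
time_s: 23.2
position: [0.5225, -0.0495, 0.1656]
tcp_rot: [[0.947, 0.105, 0.305], [0.1, -0.995, 0.03], [0.307, 0.002, -0.952]]
force: [-1.3, 0.4, -0.1]
opening: 0.117
t 23.8 F [-0.08  0.26  0.49] P [ 0.5223 -0.0494  0.1651] op 0.11
```

```bash
python3 -m jog '[[[0.5,0,-1.5],[0,0,0],1],[[1,0,-3],[0,0,0],1],[[1,0,-3],[0,0,0],1],[[1,0,-3],[0,0,0],1]]'; python3 f.py; python3 -m jog '[[[0,0,0],[0,0,0],0.93],[[0,0,0],[0,0,0],0.87],[[0,0,0],[0,0,0],0.8],[[0,0,0],[0,0,0],0.7],[[0,0,0],[0,0,0],0.6],[[0,0,0],[0,0,0],0.5],[[0,0,0],[0,0,0],0.5],[[0,0,0],[0,0,0],0.5]]'; python3 f.py; cp pics/now.png pics/rel.png
```

```text
time_s: 24.13
position: [0.5224, -0.0494, 0.1685]
tcp_rot: [[0.947, 0.105, 0.305], [0.1, -0.995, 0.031], [0.306, 0.002, -0.952]]
force: [-0.2, -1.0, -0.8]
opening: 0.112
t 24.73 F [-0.21  0.19 -0.34] P [ 0.5223 -0.0494  0.1683] op 0.113
time_s: 25.4
position: [0.5224, -0.0494, 0.1684]
tcp_rot: [[0.947, 0.105, 0.305], [0.1, -0.995, 0.031], [0.306, 0.001, -0.952]]
force: [-0.5, -0.1, -0.2]
opening: 0.46
t 26.0 F [ 0.28 -0.12 -0.48] P [ 0.5224 -0.0494  0.1684] op 0.5
```

```bash
python3 -m jog '[[[-5,0,-2],[0,0,0],0.5],[[-14,0,-4.5],[0,0,0],0.5],[[-25,0,-8],[0,0,0],0.5],[[-38,0,-12],[0,0,0],0.5],[[-52,0,-17],[0,0,0],0.5],[[-70,0,-22],[0,0,0],0.5],[[-85,0,-40],[0,0,0],0.5],[[-90,0,-65],[0,0,0],0.5],[[-95,0,-85],[0,0,0],0.5],[[-95,0,-85],[0,0,0],0.5],[[-95,0,-85],[0,0,0],0.5]]'; python3 f.py; cp pics/now.png pics/end.png
python3 - <<'E'
from h import *
e=cv2.imread("pics/end.png").astype(int);a=cv2.imread("pics/scene0.png").astype(int)
# black tab blob near expected place; compare predicted for seated and for fallen
h=np.array([.9945,.1045,0]);W=np.array([.5592,-.0456,.0805])
for l in([-.038,0,.103],[.004,0,.02],[.004,0,.04],[.004,0,0]): print(l,proj("scene",W+l[0]*h+[0,0,l[2]])[0].round(1))
g=e.mean(2)[205:275:3,278:328:2].astype(int)
for i,r in enumerate(g): print(205+3*i,' '.join(f"{v:3d}" for v in r))
# bystander changes: diffs away from work
d=np.abs(e-a).max(2)>40; n,l,st,c=cv2.connectedComponentsWithStats(d.astype(np.uint8))
print([ (s[:5].tolist()) for s in st[1:] if s[4]>15])
E
```

```text
time_s: 26.92
position: [0.4062, -0.0617, 0.2209]
tcp_rot: [[0.946, 0.104, 0.307], [0.099, -0.995, 0.029], [0.308, 0.003, -0.951]]
force: [0.5, 0.4, 1.0]
opening: 0.498
t 27.52 F [-0.1   0.14  0.25] P [ 0.4065 -0.0613  0.2197] op 0.501
[-0.038, 0, 0.103] [310.4 231.2]
[0.004, 0, 0.02] [295.4 256. ]
[0.004, 0, 0.04] [295.3 249.4]
[0.004, 0, 0] [295.4 262.5]
205 115 122 138 141 151 156 132 136 158 174 173 173 165 123  98  33  18  16  18 102 207 210 210 196 200
208  54  86  85 110 104 113 145 167 170 174 167 133 102  94 103  37  16  17  16 102 206 211 202 122 156
211  18  17  19  17  27  46  88 123 121 113 103  95 108 124 127  71  21  16  20 118 204 209 201 124 114
214 126 137 142 139  81  79  98 106 107  84 101 127 131 102  33  18  22  98 170 188 132 182 149 101 116
217 168 171 172 172 172 168 142 109 111 139 130 120 108  95  34  55 154 206 209 169  94 100  89 108 117
220 170 170 167 165 169 170 153 110 112 148 126 126 109 103 154 202 210 210 205 159  98  95  95 108 113
223 160 152 155 154 153 156 146 110 108 123 139 134 108 131 206 210 210 210 210 180  91  78  78  76  83
226 149 153 1
[... 1822 characters left out ...]
1399], [453, 25, 12, 7, 66], [494, 25, 19, 25, 225], [452, 77, 59, 192, 3963], [496, 79, 10, 3, 20], [444, 85, 11, 7, 68], [508, 84, 8, 36, 99], [491, 104, 17, 8, 98], [474, 110, 32, 30, 430], [504, 113, 6, 9, 34], [504, 123, 9, 20, 105], [371, 145, 7, 9, 32], [433, 145, 12, 8, 74], [480, 144, 11, 31, 221], [502, 146, 7, 11, 49], [393, 161, 9, 10, 46], [394, 171, 19, 108, 1117], [267, 186, 9, 6, 36], [260, 192, 13, 8, 43], [270, 196, 26, 8, 113], [269, 200, 50, 68, 871], [292, 217, 3, 8, 22], [574, 230, 27, 19, 200], [504, 234, 11, 14, 109], [520, 249, 25, 27, 294], [568, 250, 47, 60, 1264], [344, 255, 14, 10, 49], [409, 279, 111, 67, 4344], [502, 278, 18, 16, 143], [249, 333, 39, 51, 1060]]
```

```bash
python3 f.py
python3 - <<'E'
from h import *
a=cv2.imread("pics/end.png").astype(int);b=cv2.imread("pics/now.png").astype(int)
print("moving px",(np.abs(a-b).max(2)[180:280,260:330]>25).sum())
t0=cv2.imread("pics/top0.png").astype(int);t=vision.capture("top")[:,:,::-1].astype(int)
n,l,st,c=cv2.connectedComponentsWithStats((np.abs(t-t0).max(2)>45).astype(np.uint8));print([s.tolist() for s in st[1:] if s[4]>12])
print(bot.hand_in())
E
```

```text
t 28.12 F [ 0.07  0.02 -0.15] P [ 0.4066 -0.0615  0.2202] op 0.502
moving px 0
[[320, 233, 9, 5, 23], [307, 234, 10, 5, 25], [307, 240, 23, 24, 244], [383, 266, 23, 15, 82], [203, 279, 19, 26, 246], [253, 287, 119, 108, 5327], [338, 332, 302, 148, 21255], [552, 353, 13, 6, 16], [286, 385, 8, 11, 49], [315, 384, 10, 12, 52], [101, 395, 175, 85, 10420], [314, 412, 23, 9, 116], [284, 416, 13, 43, 209], [315, 416, 8, 9, 32], [502, 441, 12, 39, 273], [316, 449, 6, 6, 15], [123, 467, 25, 13, 214], [328, 467, 19, 13, 111]]
the job is handed in; nothing more can be done
None
```

The hanger hangs by its saddle on the load bar. The check weight's hook is on the lower loop bar, and the weight hangs free below. I handed the job in at about 28 s; no verdict is reported.

- **Snap:** The upward force rose to about 6.3 N above the held weight's baseline, then dropped to about 2.8 N. That fits the bar passing the gate and seating under the crown. With an estimated 0.6 N for the hanger, the balance peaked at about 7 N, or 45 to 47 mm of sink. I worked that out from force readings and did not measure the sink.
- **Position after release:** Pixel values put the weight's tab and foot where a seated, hanging weight should be, with the foot about 80 mm above the bench. Nothing moved between frames 0.6 s apart.
- **Robot clear:** The wrist force was near zero after the retreat.
- **Other objects:** Comparing images from before and after showed changes only where the hanger, weight, balance and arm are. The arm hides part of the bench, including the tape roll area in the top view, so that part is unchecked.

**Not checked:** I had used all 12 picture views before the snap, so I never saw the gate closed. That it shut rests on the force and height readings. The two cameras also disagreed by 5 to 9 mm, and I trusted the top camera because it agreed with the arm.

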